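# Plug the drying-pole with the sprung tongs

### The arm

A 7-joint arm with a two-finger parallel gripper is mounted at the origin on the work surface. World frame = base frame: x ahead of the robot, y to its left, z up, the work surface at z = 0. Lengths are in m, angles in rad, forces in N, time in s.
With the tool pointing down it reaches from about 0.4 to 0.85 m from the base axis. Payload 10.4 kg.
Tool frame: the origin (TCP) lies midway between the tips of the shut fingers; the grasp point (between the pads) lies 19 mm behind it; z points along the fingers, x is the direction in which the jaws open and shut, and the axes are right-handed (so a half turn about z gives the same grasp; the last joint's range is limited). The gripper opens to 85 mm and grips with 20 to 120 N. Pads are 22 mm wide; open, the fingers measure 114 mm over their backs; the gripper's body (76 mm by 85 mm) begins 54 mm behind the grasp point. The pads swing forward as they close: fully open they stand 13 mm farther back than shut.
Start: joints at [-0.023, 0.332, -0.065, 1.46, 0.022, 1.35, -0.088], TCP at [0.625, 0, 0.231] pointing down, gripper open.
Joint ranges: [-2.6, 2.6], [-0.5, 2.12], [-1.47, 1.34], [0.16, 2.42], [-1.27, 4.41], [0.06, 2.06], [-2.6, 2.6]. Speed limits (rad/s): [2.22, 2.22, 2.79, 2.79, 3.14, 3.14, 3.14].

### API

Orientations are given as a unit quaternion [x, y, z, w].
In Python, from workcell import monitor, eyes, ticket, models gives the robot as it stands.
- The arm moves only by the tool servo_tool, never from a script. Its argument "motion" is a list of rows, each a list of 7 numbers: the opening, from 0 (shut) to 1 (fully open), then the shift along the tool's x, y, z in m, then the turn, a rotation vector about the tool's x, y, z in degrees. In form: [[fingers, tx, ty, tz, rx, ry, rz], ...]. A call has 1 to 20 rows; each row is the pose to reach, as a shift and turn from the pose commanded when the call began, along the tool's axes at that moment; what a row does not reach only later rows make up. A row lasts 1/8 s, in which the tool goes at most 62.5 mm and 10.7 degrees, less where a joint would pass 70% of its speed; a pose out of reach is approached as far as the arm can. A call with a gripper value outside its range is refused whole. The fingers move at their own pace and stop on an object; "grip_force" is the grip in N (left out, the last holds). Time passes only in rows, so rows that repeat a pose let the fingers close. It gives the time, the measured TCP pose, the force and the opening at its end, in the units of the state.
- monitor.get_obs(): the state, without advancing time (a new reading comes with each control period).
- eyes.camera(name): name is "scene" or "side" or "wrist"; returns (picture, depth): 400x640x3 uint8, blue, green, red; 400x640 float32, m along the optical axis (not along the pixel's ray), 0 where there is no reading.
- eyes.camera_info(name): a dict with "intrinsics" (3x3 intrinsics, pixels), "extrinsics" (4x4, takes a point from world to camera coordinates); the wrist camera has in their place "tool_from_camera" (4x4, takes a point from camera to tool coordinates, whose origin is the TCP and whose axes are the tool frame's). Camera axes: x right, y down, z forward; pixel columns grow to the right and rows downward; lengths in m; the calibration is good to about 2 mm. A picture is of the moment at which its call begins: read the wrist's pose just before it. camera_info takes no time and is no camera call.
- ticket.hand_in(): hands the job in, once; it reports no verdict.
Trained networks look in the newest picture that a camera, given by its name, has taken for a name from the list of things; names that differ only in an ending like _2 or _b are one class to them, and where a whole thing is asked for, a point or a joint stands for the part that bears it (a point fixed in the world has none). Each returns a list of dicts, best first, with "confidence" (0 to 1); they miss things now and then, are a little off and sometimes report something else, mostly with a low value. They report only what shows in the picture. A call takes as long as a camera call. They do not tell look-alikes from the thing itself.
- models.boxes_of(camera, thing): "point" ([x, y, z] in m, in the coordinates of the camera as it stood for that picture, good to about 4 mm: the middle of the surface that is visible of it).
The state is a dict: "clock": time; "joint_pos": joint angles; "joint_velocities": joint speeds; "tau": joint torques, N m; "position": TCP position; "ee_rot": TCP orientation; "ft_force": force on the tool from outside, world axes, zero at the start; "torque": the same for the moment, N m; "grip_width": opening from 0.0 (shut) to 1.0 (fully open).
Only numpy, scipy, OpenCV 4.12 (cv2) and the standard library are available. Lean on these libraries where they do the work, as an engineer would, in place of code of your own. Each camera call takes 0.05 s, during which the arm holds its last target. There are 200 camera calls.

### The job

Use the sprung tongs to lift the small end plug out of the narrow cup and push it down the open end of the upright pole, past the tight seal, until it is felt to sit firmly on the stop inside; give it a steady push of about 15 N there, never over 24 N. Then stand the tongs upright in their rack again, tips down, and leave the clothes pegs and the brush where they lie; the fingers must not touch the plug.

Things in the scene. Friction and masses are not known exactly. Their poses are not given: they have to be found in the camera images.
- tongs_grip (a point): Steel sprung tongs, 129 mm tall, 0.12 kg, stood upright in the rack, tips down. This point: middle between their two black finger pads, 100 mm above the tips; z up, y the line along which they close. Pads flat, 22 mm wide (x), 79 to 115 mm above the tips, outer faces 52 mm apart at rest; below each an outward ledge (75 to 79 mm up, 72 mm over both) for fingertips to push down on.
- tongs_tips (a point): Middle between the tongs' tips, at their lower ends; axes as tongs_grip. Legs 16 mm wide (x), 44 mm over both at rest. Gripping faces: the lowest 6 mm. From 6 to 18 mm up each jaw steps inward 6 mm: a shoulder that lands on top of the plug's head when the tongs are lowered over it, and pushes the plug down. A 32 mm wide bridge joins the legs at the top (119 to 129 mm up).
- jaw_l (a joint): How far the tongs' +y leg has slid inward from rest (0), up to 0.012 m. The legs move parallel, each on its own spring of 1.5 N per mm. Gap between gripping faces = distance over the finger pads less 18 mm (pads 52 mm: gap 34; 47: 29; 40: 22). Held lightly (pads about 47 mm) the tongs are carried open, shoulders 17 mm apart; squeezed with 30 to 60 N they grip the plug.
- jaw_r (a joint): The same for the -y leg.
- rack: Fixed white plastic open box in which the tongs stand: outside 34 (x) by 64 (y) by 50 mm high, walls and floor 4 mm, so inside 26 by 56 mm; origin at the centre of its underside, z up. The tongs' y lies along its y.
- cup: Fixed white round cup, outside diameter 66 mm, inside 58 mm, 65 mm high, floor 5 mm thick; origin at the centre of its underside. Too narrow and deep for fingers; the plug stands in it, up to 5 mm off centre.
- plug_center (a point): Black plastic end plug, 25 mm tall, about 20 g, standing head up: round shank 16 mm in diameter and 16 mm long with a tapered foot, under a round head 22 mm in diameter and 9 mm thick. This point is on its axis half-way up, 12.5 mm above the foot and below the top, 3.5 mm below the underside of the head; z from foot to head.
- pole_mouth (a point): Centre of the mouth of a fixed upright steel tube (the end of the drying-pole fork, stowed head down through the shelf), 50 mm above the shelf, outside diameter 28 mm, bore 18 mm; z up. The plug's shank goes in it, foot first, but not all the way: its head ends up 1 to 8 mm above the rim, depending on where the stop inside lies.
- pole: The same tube; origin on its axis at shelf level. 4 to 6 mm down the bore sits a tight rubber seal that the plug must push ahead of it: it gives way at a steady 7 N or so and stays where it is left. A hard stop, 8 to 15 mm down (varies; can only be felt), ends the plug's way. Go down slowly (4 mm/s) to feel it in time; press there with 13 to 18 N for 0.3 s or more; over 24 N does damage.
- peg0: Bystander: purple clothes peg lying on the shelf, 75 x 10 x 14 mm; origin under its middle.
- peg1: Another purple clothes peg, the same.
- peg2: Another purple clothes peg, the same.
- peg3: Another purple clothes peg, the same.
- brush: Bystander: black stain brush lying beyond the others; origin under its middle.
There are look-alikes about, which are no part of the job. What is shaped like the part that bears tongs_grip but yellow is not meant.

How it is judged:
By the outcome, as a careful person would: the job done as asked, in the order asked, and still so for the second after the job is handed in, with the robot touching nothing.
It also fails if it takes over 67 s, if anything falls off the work surface, if the arm or the gripper's body presses on something with over 40 N, if the wrist force passes 120 N, or if a joint passes its speed limit or range.

## Working session

There is one attempt and no reset: what is moved stays moved. The work goes in short steps, Python scripts to look and compute and a tool call to move; the robot and the scene stay as the last step left them, time stands still between calls to the robot, and variables do not carry over. Pictures are saved under pics/ and viewed, about 8 in all and at most 12, crops included, and the job is handed in when it is done.

Besides the shell and the picture viewer there is one more tool, called after "Emit:" as name(argument=value, ...) on one line, values as JSON. servo_tool: Moves the arm, as the interface text tells. Its arguments: {"type":"object","properties":{"motion":{"type":"array"},"grip_force":{"type":"number"}},"required":["motion"]}

```bash
mkdir -p pics; ls
cat > h.py <<'E'
import numpy as np,cv2
from workcell import monitor,eyes,ticket,models
from scipy.spatial.transform import Rotation as R
def T():
    o=monitor.get_obs();M=np.eye(4);M[:3,:3]=R.from_quat(o["ee_rot"]).as_matrix();M[:3,3]=o["position"];return M
def cam(n):
    t=T();p,d=eyes.camera(n);i=eyes.camera_info(n);K=np.array(i["intrinsics"])
    W=t@np.array(i["tool_from_camera"]) if n=="wrist" else np.linalg.inv(np.array(i["extrinsics"]))
    return p,d,K,W
def cloud(d,K,W):
    v,u=np.indices(d.shape);X=np.stack([(u-K[0,2])/K[0,0]*d,(v-K[1,2])/K[1,1]*d,d],-1)
    return X@W[:3,:3].T+W[:3,3]
def px(P,K,W):
    c=np.linalg.inv(W)@np.append(P,1);return (K@c[:3]/c[2])[:2].round()
E
python3 - <<'E'
from h import *
o=monitor.get_obs();print({k:np.round(v,3) for k,v in o.items()})
for n in ["scene","side","wrist"]:
    p,d,K,W=cam(n);cv2.imwrite(f"pics/{n}0.png",p);print(n,W[:3,3].round(3))
    for t in ["tongs_grip","tongs_tips","rack","cup","plug_center","pole_mouth","pole","peg0","brush"]:
        try:
            for b in models.boxes_of(n,t)[:5]:
                w=(W@np.append(b["point"],1))[:3];print(t,round(b["confidence"],2),w.round(3),px(w,K,W))
        except Exception as e: print(t,e)
a=[cv2.imread(f"pics/{n}0.png") for n in ["scene","side","wrist"]]
E
```

```text
pics
{'clock': np.float64(0.0), 'joint_pos': array([-0.023,  0.333, -0.065,  1.461,  0.022,  1.35 , -0.089]), 'joint_velocities': array([-0.   ,  0.   , -0.001,  0.   , -0.   ,  0.   , -0.001]), 'tau': array([ 0.0000e+00, -6.2545e+01,  5.0000e-02, -3.9161e+01,  1.6000e-02,
        1.0000e-02, -0.0000e+00]), 'position': array([0.625, 0.   , 0.23 ]), 'ee_rot': array([ 1.   ,  0.   , -0.001,  0.   ]), 'ft_force': array([ 0.179, -0.284, -0.283]), 'torque': array([-0.038,  0.026,  0.063]), 'grip_width': np.float64(1.004)}
scene [1.255 0.347 0.621]
tongs_grip 0.8 [0.373 0.291 0.077] [460. 179.]
tongs_grip 0.75 [0.592 0.254 0.08 ] [425. 225.]
tongs_grip 0.73 [0.458 0.255 0.099] [440. 187.]
tongs_grip 0.44 [ 0.742 -0.167  0.008] [230. 238.]
tongs_tips 0.97 [0.461 0.253 0.101] [439. 186.]
tongs_tips 0.83 [0.595 0.249 0.084] [422. 224.]
tongs_tips 0.6 [0.37  0.297 0.076] [463. 180.]
cup 0.91 [0.589 0.015 0.041] [326. 211.]
pole 0.52 [ 0.489 -0.266  0.026] [255. 171.]
peg0 0.63 [ 0.395 -0.12   0.008] [314. 172.]
peg0 0.48 [0.725 0.157 0.012] [359. 275.]
brush 0.82 [0.795 0.019 0.019] [285. 275.
[... 909 characters left out ...]
.51 [0.383 0.125 0.01 ] [213. 227.]
peg0 0.36 [ 0.567 -0.006  0.044] [308. 224.]
brush 0.63 [0.776 0.013 0.017] [381. 204.]
wrist [0.626 0.074 0.374]
tongs_tips 0.56 [0.565 0.011 0.027] [261. 160.]
tongs_tips 0.28 [ 0.724 -0.174  0.01 ] [403. 308.]
tongs_tips 0.16 [ 0.395 -0.122  0.013] [122. 271.]
cup 0.86 [0.567 0.011 0.027] [264. 160.]
plug_center 0.97 [0.575 0.015 0.031] [270. 156.]
pole_mouth 0.46 [ 0.489 -0.262  0.   ] [217. 362.]
pole 0.51 [ 0.494 -0.259  0.005] [219. 363.]
peg0 0.89 [0.388 0.131 0.008] [74. 32.]
peg0 0.77 [ 0.396 -0.123  0.012] [124. 271.]
peg0 0.72 [ 0.724 -0.173  0.011] [403. 309.]
peg0 0.57 [0.719 0.141 0.014] [422.  20.]
brush 0.66 [0.779 0.017 0.017] [470. 153.]
```

View pics/scene0.png

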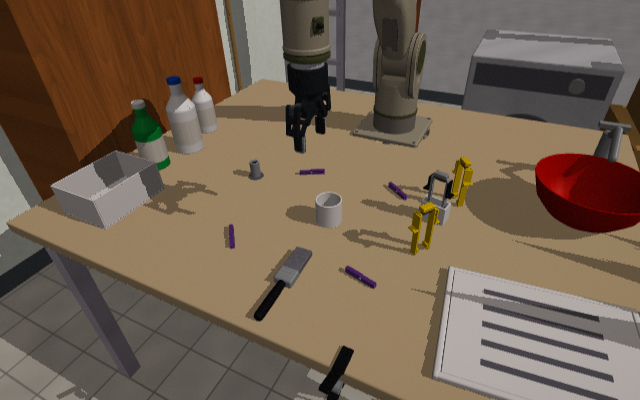

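View pics/side0.png

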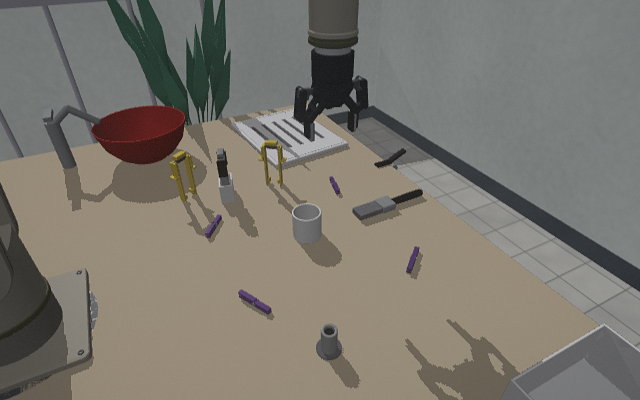

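Candidates for the tongs: the steel pair in the white rack at scene (438,190) / side (224,175), and the yellow look-alikes at scene (462,180) and (425,228). I choose the steel, racked pair. The cup is at scene (328,210), the pole at scene (256,170), and pegs and brush lie clear. I'll look at the rack from above next.

Emit:
servo_tool(motion=[[1, -0.04, -0.045, -0.01, 0, 0, 0], [1, -0.085, -0.09, -0.02, 0, 0, 0], [1, -0.13, -0.135, -0.03, 0, 0, 0], [1, -0.17, -0.175, -0.04, 0, 0, 0], [1, -0.17, -0.175, -0.04, 0, 0, 0], [1, -0.17, -0.175, -0.04, 0, 0, 0]])

```text
clock: 2.25
position: [0.4553, 0.1746, 0.2715]
ee_rot: [1.0, -0.0, 0.0, 0.0]
ft_force: [0.8, 0.1, -0.1]
grip_width: 1.001
```

Run:
```python
from h import *
print(T().round(3))
p,d,K,W=cam("wrist");cv2.imwrite("pics/w1.png",p)
np.savez("w1.npz",d=d,K=K,W=W,p=p)
C=cloud(d,K,W)
m=(d>0)&(np.hypot(C[...,0]-.455,C[...,1]-.25)<.07)
sp=p.astype(int).max(-1)-p.astype(int).min(-1)
for lo,hi in [(.12,.14),(.07,.11),(.045,.056)]:
    q=m&(C[...,2]>lo)&(C[...,2]<hi)&(sp<60)
    X=C[q][:,:2].astype(np.float32)
    if len(X)>20:
        r=cv2.minAreaRect(X*1000);v,u=np.nonzero(q);print(lo,len(X),r,np.median(C[q][:,2]),u.min(),u.max(),v.min(),v.max())
```

```text
[[ 1.    -0.     0.001  0.455]
 [-0.    -1.    -0.     0.175]
 [ 0.001  0.    -1.     0.271]
 [ 0.     0.     0.     1.   ]]
0.12 1114 ((453.817626953125, 252.00193786621094), (50.140830993652344, 16.554065704345703), 75.85272979736328) 0.13255252271912163 303 335 56 123
0.07 397 ((453.7461242675781, 251.72500610351562), (72.14945220947266, 21.82753562927246), 74.74394226074219) 0.08287496790930704 298 341 47 132
0.045 548 ((454.3516540527344, 251.43923950195312), (63.82926559448242, 33.94675827026367), 76.35882568359375) 0.04990357009356136 297 344 54 126
```

View pics/w1.png

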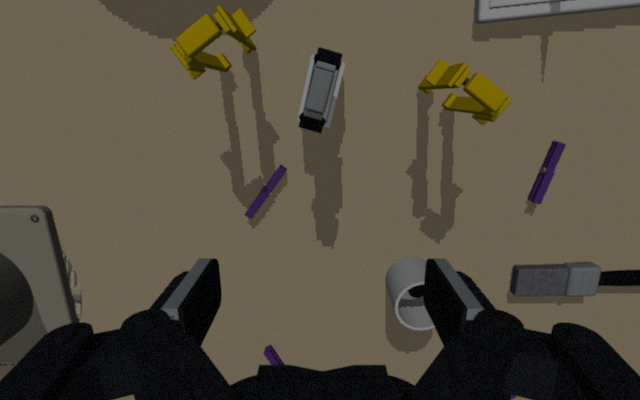

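The wrist view shows the steel tongs with black pads at about (322,90), with yellow pairs at (213,40) and (463,90), which confirms the choice. Centre is (0.454, 0.2517), closing axis at about 75.8°, and the measured heights match (0.133 and 0.050).

Emit:
servo_tool(motion=[[1, 0, -0.01, 0.01, 0, 0, -10], [1, 0, -0.03, 0.03, 0, 0, -20], [1, 0, -0.05, 0.05, 0, 0, -30], [1, -0.001, -0.065, 0.07, 0, 0, -40], [1, -0.001, -0.077, 0.09, 0, 0, -50], [1, -0.001, -0.077, 0.11, 0, 0, -60], [1, -0.001, -0.077, 0.11, 0, 0, -70], [1, -0.001, -0.077, 0.11, 0, 0, -75.8], [1, -0.001, -0.077, 0.11, 0, 0, -75.8], [1, -0.001, -0.077, 0.11, 0, 0, -75.8]])

```text
clock: 3.55
position: [0.4545, 0.2514, 0.161]
ee_rot: [0.79, 0.613, -0.0, -0.0]
ft_force: [0.4, -0.9, -0.5]
grip_width: 0.996
```

Run:
```python
from h import *
print(T().round(4), monitor.get_obs()["joint_pos"].round(2))
# cup, plug, pole from stored-type views
for n in ["scene","side"]:
    p,d,K,W=cam(n);C=cloud(d,K,W);np.savez(n+"1.npz",C=C,p=p)
    for nm,c,R0,zz in [("cup",(.576,.008),.06,(.058,.072)),("pole",(.48,-.272),.05,(.043,.058))]:
        q=(d>0)&(np.hypot(C[...,0]-c[0],C[...,1]-c[1])<R0)&(C[...,2]>zz[0])&(C[...,2]<zz[1])
        X=C[q]
        if len(X)>5:
            print(n,nm,len(X),X[:,2].max().round(4),cv2.minEnclosingCircle(X[:,:2].astype(np.float32)*1000))
```

```text
[[ 2.488e-01  9.685e-01 -3.000e-04  4.545e-01]
 [ 9.685e-01 -2.488e-01 -2.000e-04  2.514e-01]
 [-3.000e-04 -3.000e-04 -1.000e+00  1.610e-01]
 [ 0.000e+00  0.000e+00  0.000e+00  1.000e+00]] [-0.27  0.18 -0.35  1.81  0.07  1.16  0.67]
scene cup 174 0.0665 ((571.9733276367188, 15.365867614746094), 36.28856658935547)
scene pole 51 0.0519 ((478.9123840332031, -272.7339782714844), 14.20744800567627)
side cup 243 0.0696 ((570.2571411132812, 12.00983715057373), 34.12559127807617)
side pole 238 0.054 ((474.6461486816406, -275.9674377441406), 14.605440139770508)
```

Emit:
servo_tool(motion=[[1, 0, 0, 0.03, 0, 0, 0], [1, 0, 0, 0.06, 0, 0, 0], [1, 0, 0, 0.077, 0, 0, 0], [1, 0, 0, 0.077, 0, 0, 0], [0.8, 0, 0, 0.077, 0, 0, 0], [0.65, 0, 0, 0.077, 0, 0, 0], [0.55, 0, 0, 0.077, 0, 0, 0], [0.55, 0, 0, 0.077, 0, 0, 0], [0.55, 0, 0, 0.077, 0, 0, 0], [0.55, 0, 0, 0.077, 0, 0, 0]], grip_force=30)

```text
clock: 4.9
position: [0.4547, 0.2524, 0.0853]
ee_rot: [0.789, 0.614, 0.001, 0.0]
ft_force: [-0.0, 0.4, 5.5]
grip_width: 0.55
```

Emit:
servo_tool(motion=[[0.55, 0, 0, -0.005, 0, 0, 0], [0.55, 0, 0, -0.015, 0, 0, 0], [0.55, 0, 0, -0.03, 0, 0, 0], [0.55, 0, 0, -0.05, 0, 0, 0], [0.55, 0, 0, -0.07, 0, 0, 0], [0.55, 0, 0, -0.09, 0, 0, 0], [0.55, 0, 0, -0.11, 0, 0, 0], [0.55, 0, 0, -0.13, 0, 0, 0], [0.55, 0, 0, -0.14, 0, 0, 0], [0.55, 0, 0, -0.14, 0, 0, 0]])

```text
clock: 6.15
position: [0.4542, 0.2522, 0.2251]
ee_rot: [0.789, 0.614, 0.001, 0.0]
ft_force: [-0.2, -0.6, -1.8]
grip_width: 0.55
```

Run:
```python
from h import *
print(T().round(4), monitor.get_obs()["grip_width"])
p,d,K,W=cam("side");cv2.imwrite("pics/s2.png",cv2.resize(p[40:220,130:330],(800,720))[:600])
```

```text
[[ 2.453e-01  9.695e-01  1.200e-03  4.542e-01]
 [ 9.695e-01 -2.453e-01  6.000e-04  2.522e-01]
 [ 9.000e-04  1.100e-03 -1.000e+00  2.251e-01]
 [ 0.000e+00  0.000e+00  0.000e+00  1.000e+00]] 0.5498280752413525
```

View pics/s2.png

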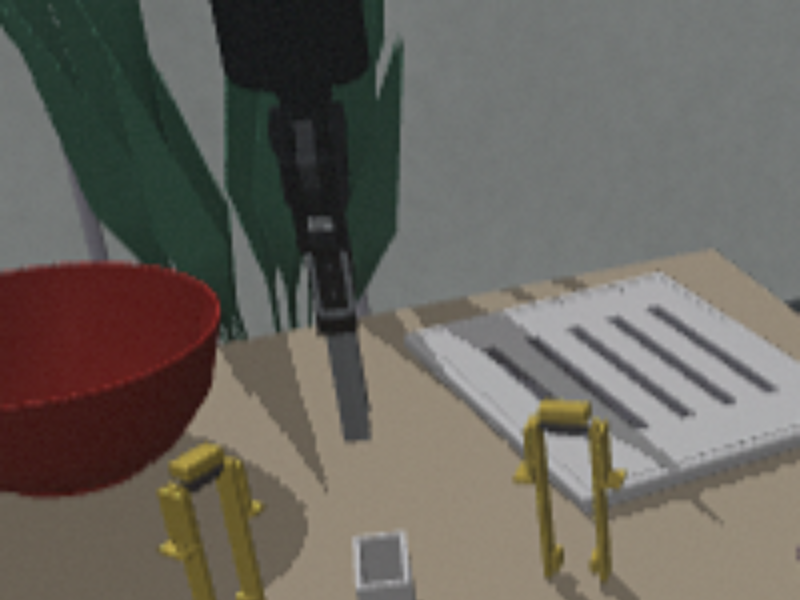

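The crop shows the steel tongs held between the fingers, straight, hanging clear above the rack (380,560), with the yellow pairs untouched. Next I view the cup from above.

Emit:
servo_tool(motion=[[0.55, -0.02, 0.025, 0, 0, 0, 0], [0.55, -0.05, 0.062, 0, 0, 0, 0], [0.55, -0.085, 0.105, 0, 0, 0, 0], [0.55, -0.12, 0.148, 0, 0, 0, 0], [0.55, -0.155, 0.19, 0, 0, 0, 0], [0.55, -0.185, 0.225, 0, 0, 0, 0], [0.55, -0.204, 0.247, 0, 0, 0, 0], [0.55, -0.204, 0.247, 0, 0, 0, 0], [0.55, -0.204, 0.247, 0, 0, 0, 0], [0.55, -0.204, 0.247, 0, 0, 0, 0]])

```text
clock: 7.45
position: [0.643, -0.005, 0.2242]
ee_rot: [0.789, 0.615, 0.0, -0.0]
ft_force: [-1.1, 0.3, -2.0]
grip_width: 0.551
```

```bash
cat > m.py <<'E'
from h import *
t=T();print(t.round(4))
p,d,K,W=cam("wrist");cv2.imwrite("pics/w3.png",p);C=cloud(d,K,W);np.savez("w3.npz",C=C,p=p,d=d)
def circ(X):
    c=np.median(X,0)
    for _ in range(5):
        A=np.c_[2*X,np.ones(len(X))];s=np.linalg.lstsq(A,(X**2).sum(1),rcond=None)[0]
        e=abs(np.hypot(*(X-s[:2]).T)-np.sqrt(s[2]+s[:2]@s[:2]));X=X[e<=max(np.percentile(e,95),.001)]
    return s[:2].round(4),np.sqrt(s[2]+s[:2]@s[:2]).round(4),len(X)
for b in models.boxes_of("wrist","plug_center")[:2]: print("net",b["confidence"],(W@np.append(b["point"],1))[:3])
r=np.hypot(C[...,0]-.571,C[...,1]-.013)
rim=(d>0)&(r<.045)&(C[...,2]>.061)&(C[...,2]<.070);X=C[rim][:,:2]
print("rim",circ(X),cv2.minEnclosingCircle((X*1000).astype(np.float32)),np.median(C[rim][:,2]))
hd=(d>0)&(r<.028)&(C[...,2]>.025)&(C[...,2]<.035)&(p.max(-1)<90);X=C[hd][:,:2]
print("head",len(X),cv2.minEnclosingCircle((X*1000).astype(np.float32)),X.mean(0),np.median(C[hd][:,2]))
v,u=np.nonzero(hd);print(u.min(),u.max(),v.min(),v.max(),p[hd].mean(0))
f=(d>0)&(r<.026)&(C[...,2]<.01);print("floor",f.sum(),np.median(C[f][:,2]))
E
python3 m.py
```

```text
[[ 2.436e-01  9.699e-01 -3.000e-04  6.430e-01]
 [ 9.699e-01 -2.436e-01  5.000e-04 -5.000e-03]
 [ 4.000e-04 -4.000e-04 -1.000e+00  2.242e-01]
 [ 0.000e+00  0.000e+00  0.000e+00  1.000e+00]]
net 0.77 [0.57654687 0.01208203 0.03101199]
net 0.48 [ 0.64290051 -0.00074492  0.25860793]
rim (array([0.5725, 0.0131]), np.float64(0.0305), 934) ((572.5653076171875, 12.964634895324707), 32.868167877197266) 0.06466710863350611
head 486 ((561.4692993164062, 13.600201606750488), 24.09463119506836) [0.5718416  0.01359586] 0.02996306263170695
293 343 61 108 [18.94650206 18.02263374 17.5473251 ]
floor 1797 0.004949399261535425
```

View pics/w3.png

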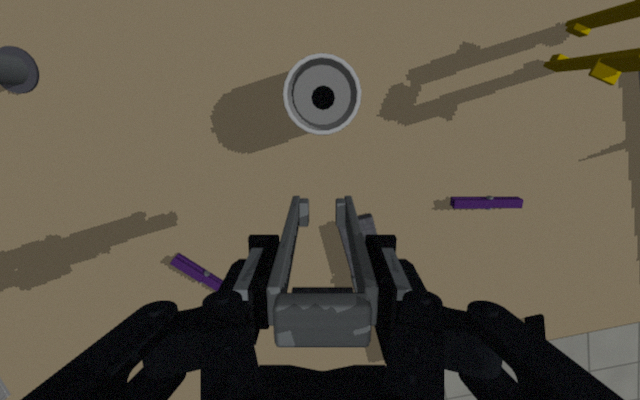

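Run:
```python
from h import *
z=np.load("w3.npz");C,p,d=z["C"],z["p"],z["d"];t=T()
hd=(d>0)&(np.hypot(C[...,0]-.5725,C[...,1]-.0131)<.024)&(C[...,2]>.026)&(C[...,2]<.034)
hd=cv2.morphologyEx(hd.astype(np.uint8),cv2.MORPH_OPEN,np.ones((5,5)))
n,l,s,c=cv2.connectedComponentsWithStats(hd);i=1+s[1:,4].argmax();q=l==i;X=C[q][:,:2]
print(s[i],cv2.minEnclosingCircle((X*1000).astype(np.float32)),X.mean(0))
L=(C-t[:3,3])@t[:3,:3]   # tool coords
q=(d>0)&(abs(L[...,0])<.03)&(abs(L[...,1])<.02)&(L[...,2]>.02)
Y=L[q];print(len(Y),"z max",np.percentile(Y[:,2],[50,99]))
for zlo in (.02,.04,.06,.07):
  Z=Y[(Y[:,2]>zlo)&(Y[:,2]<zlo+.02)]
  for sg in (-1,1):
    A=Z[Z[:,0]*sg>0]
    if len(A):print(zlo,sg,len(A),(np.percentile(A,[2,50,98],axis=0)*1000).round(1).tolist())
pm=(d>0)&(C[...,2]>.046)&(C[...,2]<.056)&(np.hypot(C[...,0]-.477,C[...,1]+.274)<.03)
if pm.sum()>5: print("pole",pm.sum(),C[pm].mean(0),cv2.minEnclosingCircle((C[pm][:,:2]*1000).astype(np.float32)))
```

```text
[312  86  22  23 418] ((574.99267578125, 13.378933906555176), 10.779455184936523) [0.5750428  0.01363586]
3495 z max [0.22378449 0.22611856]
0.02 -1 203 [[-18.2, -9.0, 20.3], [-14.4, -8.3, 29.9], [-13.6, 5.8, 39.7]]
0.02 1 206 [[15.8, -9.1, 20.8], [16.6, -8.3, 29.5], [20.5, 5.3, 39.3]]
0.04 -1 148 [[-18.3, -9.0, 40.3], [-14.4, -8.4, 49.0], [-13.6, 5.4, 59.1]]
0.04 1 141 [[15.8, -9.0, 40.9], [16.7, -8.4, 49.7], [20.5, 5.5, 59.3]]
0.06 -1 360 [[-18.0, -8.9, 61.5], [-11.5, -4.5, 64.2], [-7.8, 6.3, 77.7]]
0.06 1 369 [[9.8, -9.0, 61.1], [13.4, -4.3, 64.3], [19.9, 6.3, 77.1]]
0.07 -1 67 [[-18.3, -8.9, 70.4], [-14.1, -8.6, 73.8], [-7.7, 5.0, 80.5]]
0.07 1 64 [[9.8, -9.0, 70.2], [16.4, -8.6, 73.3], [20.5, -4.2, 81.2]]
```

Emit:
servo_tool(motion=[[0.55, 0, -0.025, 0, 0, 0, 0], [0.55, 0, -0.055, 0, 0, 0, 0], [0.55, 0, -0.07, 0, 0, 0, 0], [0.55, 0, -0.07, 0.02, 0, 0, 0], [0.55, 0, -0.07, 0.045, 0, 0, 0], [0.55, 0, -0.07, 0.07, 0, 0, 0], [0.55, 0, -0.07, 0.09, 0, 0, 0], [0.55, 0, -0.07, 0.105, 0, 0, 0], [0.55, 0, -0.07, 0.112, 0, 0, 0], [0.55, 0, -0.07, 0.114, 0, 0, 0], [0.55, 0, -0.07, 0.115, 0, 0, 0], [0.55, 0, -0.07, 0.116, 0, 0, 0], [0.55, 0, -0.07, 0.116, 0, 0, 0], [0.55, 0, -0.07, 0.116, 0, 0, 0]])

```text
clock: 9.3
position: [0.5757, 0.0108, 0.1085]
ee_rot: [0.789, 0.614, 0.0, 0.0]
ft_force: [0.4, 1.0, -1.7]
grip_width: 0.551
```

Run:
```python
from h import *
print(T().round(4), monitor.get_obs()["ft_force"].round(1))
```

```text
[[ 2.453e-01  9.694e-01  3.000e-04  5.757e-01]
 [ 9.694e-01 -2.453e-01  0.000e+00  1.080e-02]
 [ 1.000e-04  3.000e-04 -1.000e+00  1.085e-01]
 [ 0.000e+00  0.000e+00  0.000e+00  1.000e+00]] [ 0.4  1.  -1.7]
```

Emit:
servo_tool(motion=[[0.55, 0.001, -0.001, 0, 0, 0, 0], [0.55, 0.001, -0.001, 0.001, 0, 0, 0], [0.55, 0.001, -0.001, 0.002, 0, 0, 0], [0.55, 0.001, -0.001, 0.003, 0, 0, 0], [0.55, 0.001, -0.001, 0.003, 0, 0, 0]])

```text
clock: 9.93
position: [0.5749, 0.012, 0.1054]
ee_rot: [0.789, 0.614, 0.0, 0.0]
ft_force: [0.5, 0.0, 0.3]
grip_width: 0.553
```

Run:
```python
from h import *
print(T()[:3,3].round(4), monitor.get_obs()["ft_force"].round(1))
p,d,K,W=cam("wrist");cv2.imwrite("pics/w4.png",cv2.resize(p[150:330,200:440],(800,600)))
```

```text
[0.5749 0.012  0.1054] [0.5 0.  0.3]
```

View pics/w4.png

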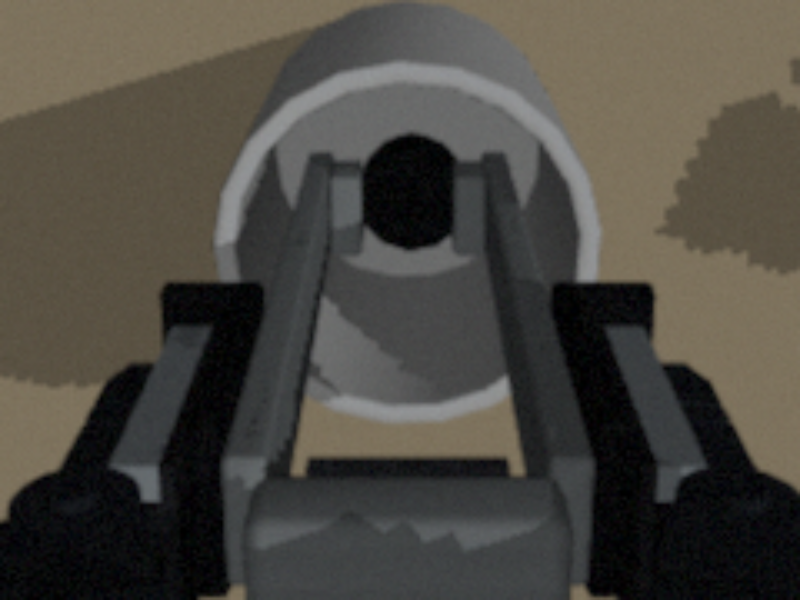

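The crop shows the black head at (410,190), centred between the jaws with the shoulders overlapping its top. A contact force of about 2 N has begun, so I squeeze and lift.

Emit:
servo_tool(motion=[[0.5, 0, 0, 0, 0, 0, 0], [0.45, 0, 0, 0, 0, 0, 0], [0.4, 0, 0, 0, 0, 0, 0], [0.3, 0, 0, 0, 0, 0, 0], [0.3, 0, 0, 0, 0, 0, 0], [0.3, 0, 0, 0, 0, 0, 0], [0.3, 0, 0, -0.003, 0, 0, 0], [0.3, 0, 0, -0.01, 0, 0, 0], [0.3, 0, 0, -0.02, 0, 0, 0], [0.3, 0, 0, -0.04, 0, 0, 0], [0.3, 0, 0, -0.06, 0, 0, 0], [0.3, 0, 0, -0.08, 0, 0, 0], [0.3, 0, 0, -0.1, 0, 0, 0], [0.3, 0, 0, -0.12, 0, 0, 0], [0.3, 0, 0, -0.12, 0, 0, 0], [0.3, 0, 0, -0.12, 0, 0, 0]], grip_force=45)

```text
clock: 11.98
position: [0.5745, 0.012, 0.2246]
ee_rot: [0.789, 0.614, -0.0, -0.0]
ft_force: [-0.5, 0.2, -1.8]
grip_width: 0.377
```

Run:
```python
from h import *
t=T();print(t.round(4), monitor.get_obs()["grip_width"])
p,d,K,W=cam("wrist");cv2.imwrite("pics/w5.png",cv2.resize(p[150:330,200:440],(800,600)))
C=cloud(d,K,W);np.savez("w5.npz",C=C,p=p,d=d,t=t);L=(C-t[:3,3])@t[:3,:3]
q=(d>0)&(abs(L[...,0])<.04)&(abs(L[...,1])<.02)&(L[...,2]>.06)&(L[...,2]<.12)
Y=L[q];sh=p[q].max(-1)
for lo,hi in ((.06,.07),(.07,.08),(.082,.09),(.09,.1),(.1,.11)):
  A=Y[(Y[:,2]>lo)&(Y[:,2]<hi)]
  if len(A):print(lo,len(A),(np.percentile(A,[1,50,99],axis=0)*1000).round(1).tolist())
```

```text
[[ 2.453e-01  9.694e-01 -8.000e-04  5.745e-01]
 [ 9.694e-01 -2.453e-01 -1.000e-04  1.200e-02]
 [-3.000e-04 -8.000e-04 -1.000e+00  2.246e-01]
 [ 0.000e+00  0.000e+00  0.000e+00  1.000e+00]] 0.3767495185483514
0.06 572 [[-13.7, -8.9, 60.6], [-4.0, -2.6, 65.8], [15.3, 6.9, 69.8]]
0.07 571 [[-13.5, -11.3, 70.4], [1.1, -4.7, 77.3], [15.2, 9.5, 79.5]]
0.082 40 [[-7.5, -11.6, 82.1], [1.1, -10.1, 84.2], [15.4, -7.2, 86.6]]
0.09 4 [[-2.4, -8.3, 96.7], [1.1, -8.2, 97.9], [3.9, -7.8, 98.3]]
```

View pics/w5.png

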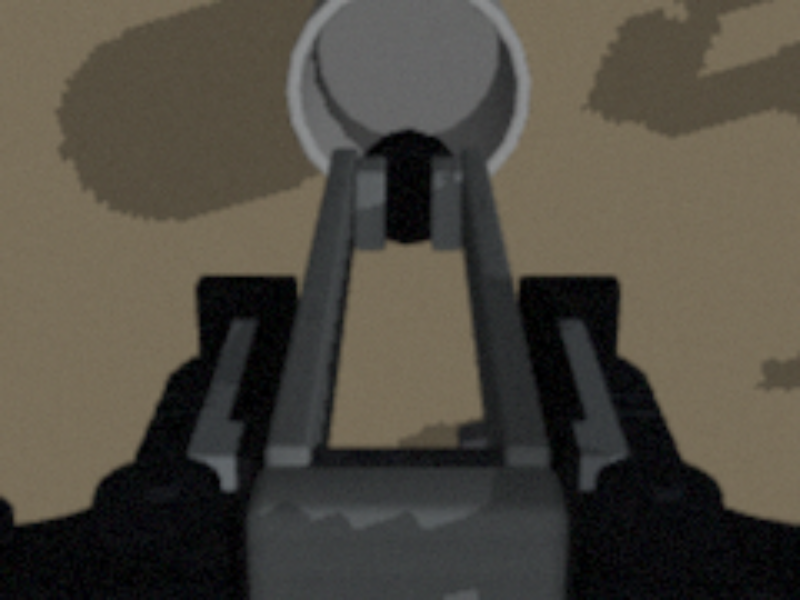

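The crop shows the plug's black head at (408,190) clamped between the jaws, upright, and the cup empty at (408,60). Next I look at the pole mouth.

Emit:
servo_tool(motion=[[0.3, -0.02, 0.004, 0, 0, 0, 0], [0.3, -0.06, 0.01, 0, 0, 0, 0], [0.3, -0.1, 0.017, 0, 0, 0, 0], [0.3, -0.14, 0.023, 0, 0, 0, 0], [0.3, -0.18, 0.03, 0, 0, 0, 0], [0.3, -0.22, 0.037, 0, 0, 0, 0], [0.3, -0.26, 0.043, 0, 0, 0, 0], [0.3, -0.29, 0.048, 0, 0, 0, 0], [0.3, -0.302, 0.05, 0, 0, 0, 0], [0.3, -0.302, 0.05, 0, 0, 0, 0], [0.3, -0.302, 0.05, 0, 0, 0, 0], [0.3, -0.302, 0.05, 0, 0, 0, 0]])

```text
clock: 13.52
position: [0.5497, -0.2915, 0.2254]
ee_rot: [0.788, 0.615, 0.0, -0.0]
ft_force: [0.8, 0.8, -0.8]
grip_width: 0.375
```

Run:
```python
from h import *
o=monitor.get_obs();t=T();print(t.round(4),o["grip_width"],o["ft_force"].round(2),o["joint_pos"].round(2))
p,d,K,W=cam("wrist");t2=T();print(t2[:3,3])
C=cloud(d,K,W);np.savez("w6.npz",C=C,p=p,d=d,t=t);L=(C-t[:3,3])@t[:3,:3]
# pole rim
q=(d>0)&(C[...,2]>.046)&(C[...,2]<.054)&(np.hypot(C[...,0]-.477,C[...,1]+.274)<.03);X=C[q]
print("rim",len(X),np.median(X[:,2]),X.mean(0),cv2.minEnclosingCircle((X[:,:2]*1000).astype(np.float32)))
v,u=np.nonzero(q);print(u.min(),u.max(),v.min(),v.max())
# ellipse: inner hole: pixels inside rim lower
q2=(d>0)&(C[...,2]>.03);
h=(d>0)&(abs(L[...,0]-.001)<.013)&(abs(L[...,1])<.014)&(L[...,2]>.07)&(L[...,2]<.115)&(p.max(-1)<35)
Y=L[h]*1000;print("plug dark",len(Y))
for lo in range(70,112,3):
  A=Y[(Y[:,2]>=lo)&(Y[:,2]<lo+3)]
  if len(A)>2:print(lo,len(A),A.min(0).round(1),A.max(0).round(1),A.mean(0).round(1))
im=p.copy();cv2.imwrite("pics/w6.png",np.hstack([cv2.resize(p[40:240,200:440],(480,400)),]))
p2,d2,K2,W2=cam("side");np.savez("s6.npz",p=p2,d=d2,K=K2,W=W2)
c=px(t[:3,3]-[0,0,.09],K2,W2).astype(int);print(c)
a=cv2.resize(p2[max(c[1]-60,0):c[1]+60,c[0]-60:c[0]+60],(480,480),interpolation=cv2.INTER_CUBIC)
b=cv2.resize(p[40:240,220:420],(480,480));cv2.imwrite("pics/x6.png",np.hstack([a,b])[:, :800] if 0 else cv2.resize(np.hstack([a,b]),(800,400)))
```

```text
[[ 2.434e-01  9.699e-01  3.000e-04  5.497e-01]
 [ 9.699e-01 -2.434e-01  5.000e-04 -2.915e-01]
 [ 5.000e-04  1.000e-04 -1.000e+00  2.254e-01]
 [ 0.000e+00  0.000e+00  0.000e+00  1.000e+00]] 0.37532784889567034 [ 0.83  0.79 -0.76] [ 0.39  0.33  0.03  1.48 -0.01  1.33  1.75]
[ 0.54964494 -0.29182108  0.22542339]
rim 508 0.049579614696630775 [ 0.47547875 -0.27464144  0.04940895] ((475.7668151855469, -274.7176513671875), 13.91389274597168)
303 334 74 106
plug dark 469
73 8 [ 0.4 -9.6 73. ] [ 5.6  8.6 76. ] [ 3.9 -3.4 75.3]
76 410 [ -6.8 -11.6  76.1] [ 9.6  9.8 78.9] [ 1.  -1.5 77.4]
79 35 [ -6.3 -11.6  79. ] [ 8.5  5.4 82. ] [ 1.6 -9.1 80.4]
82 15 [ -3.6 -11.5  82.1] [ 9.2 -7.2 84.4] [  2.8 -10.2  83.4]
[378 284]
```

View pics/x6.png

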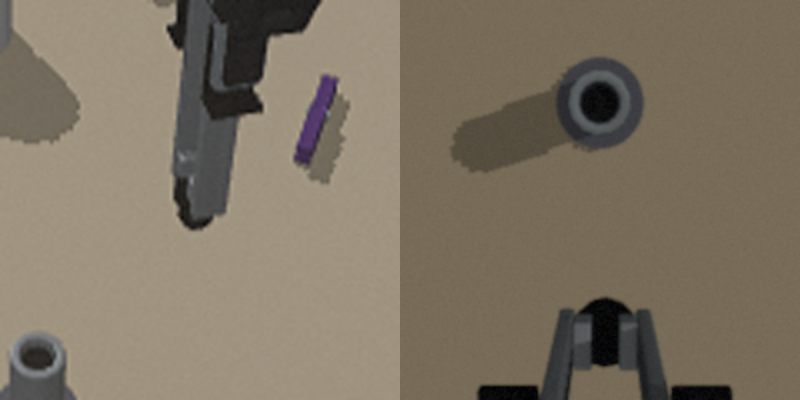

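Left half shows the tongs gripping the plug with its foot just below the tips (195,222). Right half shows the pole mouth at (600,103) and the plug head at (605,330). The mouth measures (0.4757, -0.2747, 0.0496), and the head sits at tool (1.0, -0.9, 77) mm.

Emit:
servo_tool(motion=[[0.3, -0.001, -0.025, 0, 0, 0, 0], [0.3, -0.002, -0.055, 0, 0, 0, 0], [0.3, -0.003, -0.0755, 0, 0, 0, 0], [0.3, -0.003, -0.0755, 0.02, 0, 0, 0], [0.3, -0.003, -0.0755, 0.04, 0, 0, 0], [0.3, -0.003, -0.0755, 0.055, 0, 0, 0], [0.3, -0.003, -0.0755, 0.06, 0, 0, 0], [0.3, -0.003, -0.0755, 0.06, 0, 0, 0], [0.3, -0.003, -0.0755, 0.06, 0, 0, 0]])

```text
clock: 14.75
position: [0.4757, -0.2776, 0.166]
ee_rot: [0.789, 0.614, 0.0, 0.0]
ft_force: [-0.7, 0.0, -2.3]
grip_width: 0.375
```

Run:
```python
from h import *
o=monitor.get_obs();t=T();print(t.round(4),o["ft_force"].round(2))
p,d,K,W=cam("wrist");C=cloud(d,K,W)
q=(d>0)&(C[...,2]>.046)&(C[...,2]<.053)&(np.hypot(C[...,0]-.4755,C[...,1]+.2746)<.02);X=C[q]
if len(X)>3: print("rim",len(X),X.mean(0),cv2.minEnclosingCircle((X[:,:2]*1000).astype(np.float32)))
c=px(np.array([.4755,-.2746,.06]),K,W).astype(int)
b=cv2.resize(p[c[1]-60:c[1]+60,c[0]-60:c[0]+60],(400,400),interpolation=cv2.INTER_CUBIC)
outs=[]
p2,d2,K2,W2=cam("side");c=px(np.array([.4755,-.2746,.07]),K2,W2).astype(int);y0=min(c[1]-25,340)
outs.append(cv2.resize(p2[y0-10:y0+50,c[0]-30:c[0]+30],(400,400),interpolation=cv2.INTER_CUBIC))
p3,d3,K3,W3=cam("scene");c=px(np.array([.4755,-.2746,.07]),K3,W3).astype(int);print(c)
e=cv2.resize(p3[c[1]-30:c[1]+30,c[0]-30:c[0]+30],(400,400),interpolation=cv2.INTER_CUBIC)
cv2.imwrite("pics/x7.png",cv2.resize(np.hstack([b,outs[0],e]),(798,266)) if 0 else cv2.resize(np.hstack([outs[0],e]),(800,400)));cv2.imwrite("pics/y7.png",b)
```

```text
[[ 2.453e-01  9.694e-01  1.000e-03  4.757e-01]
 [ 9.694e-01 -2.453e-01 -4.000e-04 -2.776e-01]
 [-2.000e-04  1.100e-03 -1.000e+00  1.660e-01]
 [ 0.000e+00  0.000e+00  0.000e+00  1.000e+00]] [-0.67  0.04 -2.29]
rim 345 [ 0.46916513 -0.27298289  0.04945598] ((474.0550537109375, -274.41461181640625), 13.449833869934082)
[253 155]
```

View pics/x7.png

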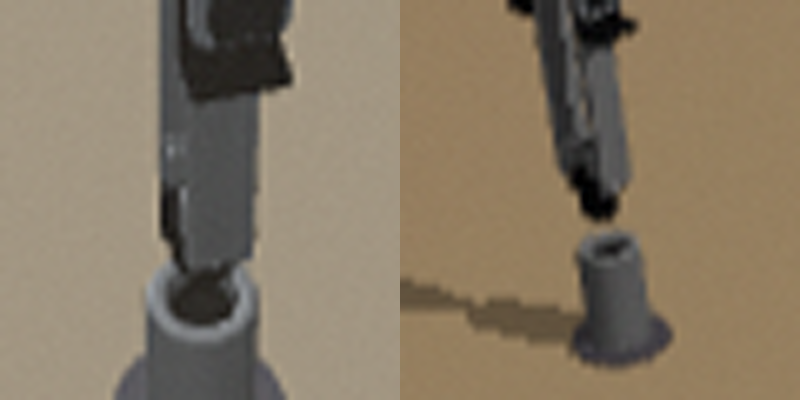

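```bash
cat > fit.py <<'E'
from h import *
from scipy.optimize import minimize
Ts=[];cs=[];hs=[]
for k in range(4):
    t=T();p,d,K,W=cam("wrist");C=cloud(d,K,W);Ts.append(t[:3,3])
    q=(d>0)&(C[...,2]>.047)&(C[...,2]<.052)&(np.hypot(C[...,0]-.4755,C[...,1]+.2746)<.02);X=C[q][:,:2]
    def f(c):
        r=np.hypot(*(X-c).T)*1000;return np.mean(np.clip(9-r,0,9)**2+np.clip(r-14,0,9)**2+.002*(r-11.5)**2)
    c=minimize(f,[.4755,-.2746],method="Nelder-Mead",options=dict(xatol=1e-6,fatol=1e-7)).x
    L=(C-t[:3,3])@t[:3,:3];cs.append(((np.append(c,.0495)-t[:3,3])@t[:3,:3]*1000)[:2])
    h=(d>0)&(abs(L[...,0]-.001)<.013)&(abs(L[...,1])<.014)&(L[...,2]>.0755)&(L[...,2]<.0795)&(p.max(-1)<35);A=L[h]*1000
    hs.append([(A[:,0].min()+A[:,0].max())/2,(A[:,1].min()+A[:,1].max())/2,np.ptp(A[:,1])])
print("T",np.round(Ts,4).tolist());print("pole in tool",np.round(cs,2).tolist(),np.mean(cs,0));print("head",np.round(hs,2).tolist());print(monitor.get_obs()["ft_force"])
E
python3 fit.py
```

```text
T [[0.4756, -0.2776, 0.1658], [0.4755, -0.2775, 0.1657], [0.4754, -0.2775, 0.1656], [0.4754, -0.2775, 0.1656]]
pole in tool [[2.89, -0.57], [2.86, -0.42], [2.79, -0.35], [2.65, -0.1]] [ 2.79749004 -0.36041476]
head [[1.37, -0.79, 21.63], [1.08, -0.8, 21.53], [1.41, -0.63, 21.83], [1.4, -0.68, 22.31]]
[-0.19304694  0.39049639 -1.85598702]
```

View pics/y7.png

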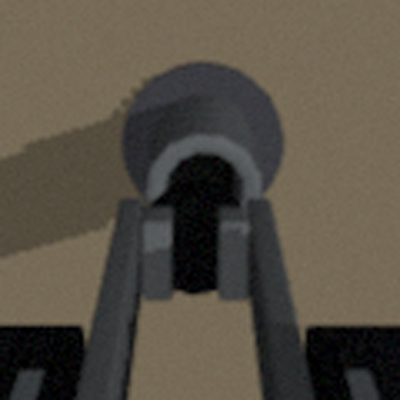

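Left: the plug foot hangs just above the mouth. The wrist crop shows the rim centre (204,190) about 1.6 mm to tool +x of the plug, so I correct that and lower to the mouth.

Emit:
servo_tool(motion=[[0.3, 0.0016, 0, 0, 0, 0, 0], [0.3, 0.0016, 0, 0.002, 0, 0, 0], [0.3, 0.0016, 0, 0.004, 0, 0, 0], [0.3, 0.0016, 0, 0.006, 0, 0, 0], [0.3, 0.0016, 0, 0.007, 0, 0, 0], [0.3, 0.0016, 0, 0.007, 0, 0, 0], [0.3, 0.0016, 0, 0.007, 0, 0, 0]])

```text
clock: 15.98
position: [0.4757, -0.2758, 0.1584]
ee_rot: [0.789, 0.614, 0.0, 0.0]
ft_force: [0.8, -0.6, -1.4]
grip_width: 0.372
```

```bash
python3 fit.py
```

```text
T [[0.4757, -0.2758, 0.1584], [0.4757, -0.2759, 0.1584], [0.4758, -0.2758, 0.1584], [0.4757, -0.2758, 0.1584]]
pole in tool [[1.07, 0.3], [1.17, -0.11], [1.19, -0.18], [1.16, -0.26]] [ 1.14736216 -0.06151019]
head [[1.07, -0.85, 21.76], [1.08, -0.82, 21.78], [1.41, -0.8, 21.59], [1.08, -0.66, 21.88]]
[-0.22846174  1.07907511 -0.49531876]
```

Emit:
servo_tool(motion=[[0.3, 0, 0.0003, 0.001, 0, 0, 0], [0.3, 0, 0.0003, 0.002, 0, 0, 0], [0.3, 0, 0.0003, 0.003, 0, 0, 0], [0.3, 0, 0.0003, 0.004, 0, 0, 0], [0.3, 0, 0.0003, 0.005, 0, 0, 0], [0.3, 0, 0.0003, 0.0055, 0, 0, 0], [0.3, 0, 0.0003, 0.006, 0, 0, 0], [0.3, 0, 0.0003, 0.0065, 0, 0, 0], [0.3, 0, 0.0003, 0.007, 0, 0, 0], [0.3, 0, 0.0003, 0.0075, 0, 0, 0], [0.3, 0, 0.0003, 0.008, 0, 0, 0], [0.3, 0, 0.0003, 0.0085, 0, 0, 0]])

```text
clock: 17.68
position: [0.476, -0.2759, 0.1498]
ee_rot: [0.789, 0.614, 0.0, -0.0]
ft_force: [0.7, 0.3, -1.7]
grip_width: 0.375
```

Emit:
servo_tool(motion=[[0.3, 0, 0, 0.0005, 0, 0, 0], [0.3, 0, 0, 0.001, 0, 0, 0], [0.3, 0, 0, 0.0015, 0, 0, 0], [0.3, 0, 0, 0.002, 0, 0, 0], [0.3, 0, 0, 0.0025, 0, 0, 0], [0.3, 0, 0, 0.003, 0, 0, 0]])

```text
clock: 18.42
position: [0.4764, -0.2761, 0.1474]
ee_rot: [0.789, 0.614, 0.0, 0.001]
ft_force: [-0.4, 0.7, 5.0]
grip_width: 0.373
```

Emit:
servo_tool(motion=[[0.3, 0, 0, 0.0005, 0, 0, 0], [0.3, 0, 0, 0.001, 0, 0, 0], [0.3, 0, 0, 0.0015, 0, 0, 0]])

```text
clock: 18.8
position: [0.4766, -0.2762, 0.1462]
ee_rot: [0.789, 0.614, 0.0, 0.001]
ft_force: [-0.6, 0.7, 6.0]
grip_width: 0.376
```

Emit:
servo_tool(motion=[[0.3, 0, 0, 0.0005, 0, 0, 0], [0.3, 0, 0, 0.001, 0, 0, 0], [0.3, 0, 0, 0.0015, 0, 0, 0]])

```text
clock: 19.18
position: [0.4766, -0.2762, 0.1447]
ee_rot: [0.789, 0.614, 0.0, 0.001]
ft_force: [-0.4, -0.9, 4.9]
grip_width: 0.375
```

Emit:
servo_tool(motion=[[0.3, 0, 0, 0.0005, 0, 0, 0], [0.3, 0, 0, 0.001, 0, 0, 0], [0.3, 0, 0, 0.0015, 0, 0, 0]])

```text
clock: 19.55
position: [0.4766, -0.2762, 0.1432]
ee_rot: [0.789, 0.614, 0.0, 0.001]
ft_force: [0.8, 0.1, 5.0]
grip_width: 0.374
```

Emit:
servo_tool(motion=[[0.3, 0, 0, 0.0005, 0, 0, 0], [0.3, 0, 0, 0.001, 0, 0, 0], [0.3, 0, 0, 0.0015, 0, 0, 0]])

```text
clock: 19.92
position: [0.4766, -0.2762, 0.1417]
ee_rot: [0.789, 0.614, 0.0, 0.001]
ft_force: [0.0, 0.0, 5.8]
grip_width: 0.373
```

Emit:
servo_tool(motion=[[0.3, 0, 0, 0.0005, 0, 0, 0], [0.3, 0, 0, 0.001, 0, 0, 0], [0.3, 0, 0, 0.0015, 0, 0, 0]])

```text
clock: 20.3
position: [0.4767, -0.2762, 0.1402]
ee_rot: [0.789, 0.614, 0.0, 0.001]
ft_force: [-0.4, -0.1, 5.7]
grip_width: 0.375
```

Emit:
servo_tool(motion=[[0.3, 0, 0, 0.0005, 0, 0, 0], [0.3, 0, 0, 0.001, 0, 0, 0]])

```text
clock: 20.55
position: [0.4769, -0.2763, 0.1395]
ee_rot: [0.789, 0.614, 0.001, 0.001]
ft_force: [0.0, -0.5, 9.4]
grip_width: 0.373
```

Emit:
servo_tool(motion=[[0.3, 0, 0, 0.0004, 0, 0, 0], [0.3, 0, 0, 0.0004, 0, 0, 0]])

```text
clock: 20.8
position: [0.4771, -0.2764, 0.1395]
ee_rot: [0.789, 0.614, 0.001, 0.001]
ft_force: [0.0, -0.2, 9.9]
grip_width: 0.371
```

Emit:
servo_tool(motion=[[0.3, 0, 0, 0.0003, 0, 0, 0], [0.3, 0, 0, 0.0005, 0, 0, 0], [0.3, 0, 0, 0.0005, 0, 0, 0]])

```text
clock: 21.18
position: [0.4773, -0.2765, 0.1394]
ee_rot: [0.789, 0.614, 0.001, 0.002]
ft_force: [-0.9, 0.6, 12.4]
grip_width: 0.373
```

Emit:
servo_tool(motion=[[0.3, 0, 0, 0.0003, 0, 0, 0], [0.3, 0, 0, 0.0003, 0, 0, 0], [0.3, 0, 0, 0.0003, 0, 0, 0], [0.3, 0, 0, 0.0003, 0, 0, 0], [0.3, 0, 0, 0.0003, 0, 0, 0], [0.3, 0, 0, 0.0003, 0, 0, 0]])

```text
clock: 21.92
position: [0.4774, -0.2765, 0.1394]
ee_rot: [0.789, 0.614, 0.001, 0.002]
ft_force: [-1.3, 1.3, 14.2]
grip_width: 0.377
```

Run:
```python
from h import *
fs=[]
for k in range(4):
    p,d,K,W=cam("wrist");fs.append(monitor.get_obs()["ft_force"][2])
print(np.round(fs,1),T()[:3,3].round(4))
```

```text
[14.9 13.3 14.9 14.5] [ 0.4774 -0.2765  0.1394]
```

Firm: z stayed at 0.1394 while the force rose, with about 16 N net held for about 0.9 s. The head is about 3.7 mm above the rim. Next I unload, open lightly and lift.

Emit:
servo_tool(motion=[[0.3, 0, 0, -0.001, 0, 0, 0], [0.3, 0, 0, -0.0015, 0, 0, 0], [0.3, 0, 0, -0.002, 0, 0, 0], [0.45, 0, 0, -0.002, 0, 0, 0], [0.5, 0, 0, -0.002, 0, 0, 0], [0.55, 0, 0, -0.002, 0, 0, 0], [0.55, 0, 0, -0.002, 0, 0, 0], [0.55, 0, 0, -0.002, 0, 0, 0], [0.55, 0, 0, -0.002, 0, 0, 0]])

```text
clock: 23.25
position: [0.476, -0.2759, 0.1391]
ee_rot: [0.789, 0.614, 0.0, 0.0]
ft_force: [-0.1, -0.3, -0.3]
grip_width: 0.551
```

Run:
```python
from h import *
t=T();print(t[:3,3].round(4),monitor.get_obs()["ft_force"])
p,d,K,W=cam("wrist");C=cloud(d,K,W)
c=px(np.array([.4755,-.2746,.06]),K,W).astype(int)
cv2.imwrite("pics/w8.png",cv2.resize(p[c[1]-70:c[1]+90,c[0]-100:c[0]+100],(800,600),interpolation=cv2.INTER_CUBIC))
```

```text
[ 0.476  -0.2759  0.1391] [-0.06828767 -0.31843683 -0.29112605]
```

View pics/w8.png

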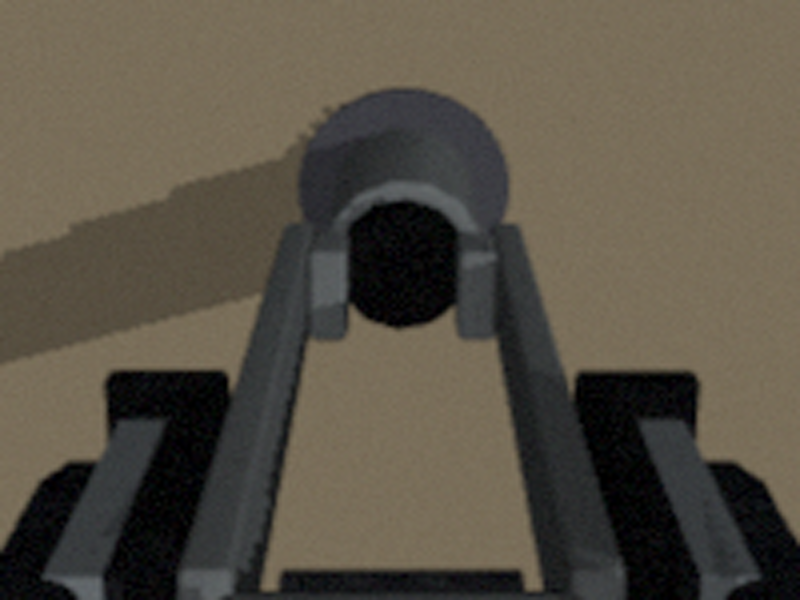

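The jaws are open around the seated head at (403,262). Lifting slowly and checking.

Emit:
servo_tool(motion=[[0.55, 0, 0, -0.002, 0, 0, 0], [0.55, 0, 0, -0.005, 0, 0, 0], [0.55, 0, 0, -0.01, 0, 0, 0], [0.55, 0, 0, -0.02, 0, 0, 0], [0.55, 0, 0, -0.04, 0, 0, 0], [0.55, 0, 0, -0.06, 0, 0, 0], [0.55, 0, 0, -0.08, 0, 0, 0], [0.55, 0, 0, -0.088, 0, 0, 0], [0.55, 0, 0, -0.088, 0, 0, 0], [0.55, 0, 0, -0.088, 0, 0, 0]])

```text
clock: 24.55
position: [0.4757, -0.2757, 0.2263]
ee_rot: [0.789, 0.614, -0.0, -0.001]
ft_force: [-0.5, 1.0, -1.5]
grip_width: 0.55
```

```bash
cat > tong.py <<'E'
from h import *
t=T();print(t.round(4).tolist(),monitor.get_obs()["ft_force"].round(1),monitor.get_obs()["grip_width"])
p,d,K,W=cam("wrist");C=cloud(d,K,W);L=(C-t[:3,3])@t[:3,:3]
q=(d>0)&(np.hypot(C[...,0]-.4757,C[...,1]+.2746)<.02)&(C[...,2]>.052)&(C[...,2]<.075)
if q.any(): print("plug",q.sum(),C[q].mean(0).round(4),np.median(C[q][:,2]))
Y=L[(d>0)&(abs(L[...,0])<.03)&(abs(L[...,1])<.02)&(L[...,2]>.02)]
for zlo in (.02,.04,.07):
  Z=Y[(Y[:,2]>zlo)&(Y[:,2]<zlo+.02)]
  for sg in (-1,1):
    A=Z[Z[:,0]*sg>0]
    if len(A):print(zlo,sg,len(A),(np.percentile(A,[2,50,98],axis=0)*1000).round(1).tolist())
Y=L[(d>0)&(abs(L[...,0])<.014)&(abs(L[...,1])<.025)&(L[...,2]>-.06)&(L[...,2]<-.03)];print("bridge",np.percentile(Y*1000,[2,50,98],axis=0).round(1).tolist())
cv2.imwrite("pics/w9.png",p)
E
python3 tong.py
```

```text
[[0.2452, 0.9695, -0.001, 0.4757], [0.9695, -0.2452, 0.0005, -0.2757], [0.0003, -0.0011, -1.0, 0.2263], [0.0, 0.0, 0.0, 1.0]] [-0.5  1.  -1.5] 0.5500232071764842
plug 469 [ 0.4747 -0.2747  0.0617] 0.0619998303819283
0.02 -1 202 [[-18.5, -8.8, 20.7], [-14.6, -8.1, 29.4], [-13.8, 5.2, 39.3]]
0.02 1 200 [[15.6, -8.9, 20.6], [16.3, -8.2, 30.0], [20.2, 5.7, 39.4]]
0.04 -1 143 [[-18.4, -8.9, 40.6], [-14.7, -8.3, 49.4], [-13.8, 5.4, 59.7]]
0.04 1 148 [[15.6, -9.0, 40.4], [16.5, -8.3, 49.2], [20.2, 5.7, 59.3]]
0.07 -1 51 [[-18.3, -8.9, 70.3], [-15.0, -8.5, 72.8], [-7.9, -6.3, 79.7]]
0.07 1 61 [[9.6, -9.0, 70.3], [15.9, -8.5, 72.6], [20.2, 5.1, 79.4]]
bridge [[-13.5, -8.8, -48.9], [0.1, -4.5, -47.6], [13.4, 6.3, -31.7]]
```

Plug seated: head top at z 0.062 on the pole axis. The tongs are still held straight and unchanged in the hand. Carrying them back to the rack.

Emit:
servo_tool(motion=[[0.55, 0.02, -0.006, 0, 0, 0, 0], [0.55, 0.06, -0.018, 0, 0, 0, 0], [0.55, 0.1, -0.03, 0, 0, 0, 0], [0.55, 0.145, -0.043, 0, 0, 0, 0], [0.55, 0.19, -0.056, 0, 0, 0, 0], [0.55, 0.235, -0.07, 0, 0, 0, 0], [0.55, 0.28, -0.083, 0, 0, 0, 0], [0.55, 0.325, -0.096, 0, 0, 0, 0], [0.55, 0.37, -0.109, 0, 0, 0, 0], [0.55, 0.415, -0.123, 0, 0, 0, 0], [0.55, 0.455, -0.135, 0, 0, 0, 0], [0.55, 0.485, -0.144, 0, 0, 0, 0], [0.55, 0.507, -0.15, 0, 0, 0, 0], [0.55, 0.507, -0.15, 0, 0, 0, 0], [0.55, 0.507, -0.15, 0, 0, 0, 0], [0.55, 0.507, -0.15, 0, 0, 0, 0]])

```text
clock: 26.6
position: [0.455, 0.2516, 0.2271]
ee_rot: [0.789, 0.614, -0.0, 0.0]
ft_force: [-0.3, 0.1, -1.3]
grip_width: 0.55
```

```bash
python3 tong.py | head -1
python3 - <<'E'
from h import *
p,d,K,W=cam("scene");C=cloud(d,K,W)
q=(d>0)&(np.hypot(C[...,0]-.454,C[...,1]-.2517)<.045)&(C[...,2]>.046)&(C[...,2]<.054);print(q.sum(),cv2.minAreaRect((C[q][:,:2]*1000).astype(np.float32)))
E
```

```text
[[0.2465, 0.9691, 0.0001, 0.455], [0.9691, -0.2465, -0.0005, 0.2516], [-0.0004, 0.0002, -1.0, 0.2271], [0.0, 0.0, 0.0, 1.0]] [-0.3  0.1 -1.3] 0.5495612738202935
121 ((455.2806396484375, 251.8798370361328), (64.46537017822266, 37.35784149169922), 75.72959899902344)
```

Emit:
servo_tool(motion=[[0.55, 0, 0, 0.02, 0, 0, 0], [0.55, 0, 0, 0.05, 0, 0, 0], [0.55, 0, 0, 0.075, 0, 0, 0], [0.55, 0, 0, 0.09, 0, 0, 0], [0.55, 0, 0, 0.1, 0, 0, 0], [0.55, 0, 0, 0.11, 0, 0, 0], [0.55, 0, 0, 0.12, 0, 0, 0], [0.55, 0, 0, 0.128, 0, 0, 0], [0.55, 0, 0, 0.134, 0, 0, 0], [0.55, 0, 0, 0.138, 0, 0, 0], [0.55, 0, 0, 0.14, 0, 0, 0], [0.55, 0, 0, 0.141, 0, 0, 0], [0.55, 0, 0, 0.141, 0, 0, 0]])

```text
clock: 28.32
position: [0.455, 0.2525, 0.0862]
ee_rot: [0.789, 0.614, 0.0, 0.0]
ft_force: [-0.4, -1.0, -1.0]
grip_width: 0.548
```

Emit:
servo_tool(motion=[[0.55, 0, 0, 0.0005, 0, 0, 0], [0.55, 0, 0, 0.001, 0, 0, 0], [0.55, 0, 0, 0.0015, 0, 0, 0], [0.55, 0, 0, 0.0015, 0, 0, 0]])

```text
clock: 28.82
position: [0.4551, 0.2525, 0.0849]
ee_rot: [0.789, 0.614, 0.0, 0.0]
ft_force: [0.0, -0.4, 3.2]
grip_width: 0.55
```

On the floor (3 N). Releasing: the fingers open and then withdraw straight up.

Emit:
servo_tool(motion=[[0.58, 0, 0, 0, 0, 0, 0], [0.62, 0, 0, 0, 0, 0, 0], [0.7, 0, 0, 0, 0, 0, 0], [0.85, 0, 0, 0, 0, 0, 0], [1, 0, 0, 0, 0, 0, 0], [1, 0, 0, 0, 0, 0, 0], [1, 0, 0, 0, 0, 0, 0], [1, 0, 0, -0.02, 0, 0, 0], [1, 0, 0, -0.05, 0, 0, 0], [1, 0, 0, -0.09, 0, 0, 0], [1, 0, 0, -0.13, 0, 0, 0], [1, 0, 0, -0.17, 0, 0, 0], [1, 0, 0, -0.2, 0, 0, 0], [1, 0, 0, -0.2, 0, 0, 0], [1, 0, 0, -0.2, 0, 0, 0]])

```text
clock: 30.7
position: [0.4547, 0.2522, 0.2839]
ee_rot: [0.789, 0.614, -0.0, -0.0]
ft_force: [0.3, -0.1, -0.8]
grip_width: 0.998
```

Run:
```python
from h import *
print(T()[:3,3].round(4),monitor.get_obs()["ft_force"].round(1))
for n,a in (("wrist",1),("scene",1),("side",1)):
    p,d,K,W=cam(n);C=cloud(d,K,W)
    r=np.hypot(C[...,0]-.454,C[...,1]-.2517)<.05
    for lo,hi in ((.12,.14),(.045,.054)):
        q=(d>0)&r&(C[...,2]>lo)&(C[...,2]<hi)
        if q.sum()>10: print(n,lo,q.sum(),np.median(C[q][:,2]).round(4),cv2.minAreaRect((C[q][:,:2]*1000).astype(np.float32)))
    q=(d>0)&(np.hypot(C[...,0]-.4757,C[...,1]+.2746)<.02)&(C[...,2]>.055)&(C[...,2]<.08)
    if q.any(): print(n,"plug",q.sum(),C[q].mean(0).round(4),np.percentile(C[q][:,2],95))
    for b in models.boxes_of(n,"peg0")[:4]+models.boxes_of(n,"brush")[:1]:
        print(round(b["confidence"],2),(W@np.append(b["point"],1))[:3].round(3))
    if n=="side": cv2.imwrite("pics/s10.png",p)
```

```text
[0.4547 0.2522 0.2839] [ 0.3 -0.1 -0.8]
wrist 0.12 890 0.1323 ((453.4458923339844, 252.9505615234375), (49.69987487792969, 18.518213272094727), 77.5884780883789)
wrist 0.045 315 0.0497 ((448.3398742675781, 252.51966857910156), (63.41387939453125, 22.31101417541504), 76.45413208007812)
0.89 [ 0.391 -0.119  0.012]
0.61 [0.385 0.133 0.011]
0.6 [0.719 0.032 0.01 ]
scene 0.12 108 0.1305 ((456.44390869140625, 253.95565795898438), (42.58742141723633, 19.09703254699707), 83.29312133789062)
scene 0.045 134 0.0488 ((456.4437255859375, 251.9506072998047), (63.97369384765625, 37.758026123046875), 77.12555694580078)
scene plug 35 [ 0.4788 -0.2721  0.0601] 0.0634247128479296
0.63 [0.727 0.158 0.009]
0.59 [ 0.739 -0.168  0.01 ]
0.56 [0.395 0.139 0.013]
0.54 [ 0.394 -0.118  0.01 ]
0.88 [0.797 0.025 0.019]
side 0.12 85 0.1319 ((452.23004150390625, 250.17811584472656), (52.217472076416016, 19.796875), 77.53184509277344)
side 0.045 103 0.0505 ((452.3294982910156, 247.7974395751953), (68.55181121826172, 33.81903839111328), 76.3948745727539)
side plug 157 [ 0.4728 -0.2778  0.0622] 0.06436588001833647
0.76 [ 0.398 -0.132  0.014]
0.66 [0.382 0.125 0.01 ]
0.53 [ 0.725 -0.174  0.009]
0.74 [0.774 0.012 0.015]
```

View pics/s10.png

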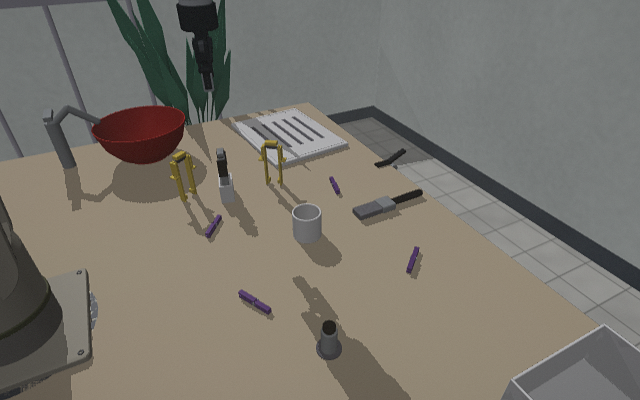

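The tongs stand in the rack at (224,175), the plug head shows on the pole at (329,327), the cup at (307,222) is empty, and pegs, brush and yellow tongs are where they were. Handing in.

```bash
python3 -c "
from workcell import ticket;print(ticket.hand_in())"
```

```text
the job is handed in; nothing more can be done
None
```

The plug is seated in the pole and the steel tongs are back in their rack, tips down. I handed the job in at about 31 s of the 67 s allowed.

- **Insertion:** the plug pushed past the seal at about 7 N and came to a firm stop roughly 12.6 mm down. I held about 16 N there for about 0.9 s; that is 14.4 N read at the wrist plus about 1.6 N for the tongs' weight. The highest wrist reading I saw was 14.9 N, so about 16.5 N on the plug. I only saw the force at the end of each move, so short peaks between readings would not show.
- **Final checks:** the plug's head top is at z = 0.062 m on the pole axis, about 3 to 4 mm above the rim. The tongs' top is at 0.132 m in the rack, against the expected 0.133 m. The cup is empty, and the fingers held only the tongs' pads.
- **Bystanders:** the pegs, brush and yellow tongs lie where they were in the last picture.
- **Disagreements:**
  - While the plug was gripped, the measured finger opening (32 mm) was narrower than the 40 mm expected.
  - The plug's head sat about 2 mm below the tongs' shoulders when lifted. Neither this nor the narrow grip affected the result.
  - In the last wrist view the network gave one peg detection at (0.719, 0.032), which matches no peg. I took it as the brush, because the other views show all the pegs in place.

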